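# Flip the bulb box shut

## Task

Two plywood boxes stand open on the garage bench with their lids leaning back. Shut the one that holds the two clear bulbs: push its lid forward from behind until it is just past upright, then let it drop shut under its own weight, without following it down or pressing on it. Leave the other box, with the sockets in it, open as it stands.

Things in the scene. Friction and masses are not known exactly. Their poses are not given: they have to be found in the camera images.
- bulb_box: The box to shut: plywood, fixed to the bench, two clear pear-shaped bulbs in grey foam in it. 150 mm deep (its x), 170 wide (y), 85 high. Origin: centre of its underside; z up, x from its front to its back, away from the robot (yaw within 0.3 rad). Hinge line: top of the back wall, x = +75 mm, z = 85.5 mm, along y. All else within 0.25 m of it is under 110 mm high, but for the two lids.
- bulb_lid (a joint): Angle of the bulb box's lid: 0 shut, 1.57 upright, 1.8 leaning back (start). Flat board: 162 mm from hinge line to free edge, 170 wide, 10 thick, 0.2 to 0.33 kg. Open, its free edge is 243 mm above the bench, 47 mm behind the hinge line; upright, 248 mm: push with the fingertips 15 to 35 mm below it to keep the gripper's body clear. Below 1.4 rad it falls shut in about 1 s, above 1.6 back open.
- socket_box: The other box, to be left open: same plywood, also fixed to the bench, wider and lower, holding a row of steel sockets and a bar. 130 mm deep (its x), 200 mm wide (its y), 60 mm high. Origin: centre of its underside; axes as for the bulb box. Its open lid's free edge is about 199 mm above the bench.
- socket_lid (a joint): Hinge angle of the socket box's lid, 142 mm from hinge line to free edge, 200 mm wide: 0 = shut, 1.8 = leaning back on its stop, as it starts and must stay.
Things that resemble listed ones, but are neither listed nor needed, are in the scene too. Leave any pink look-alike of the bulb_box alone. Leave any yellow look-alike of the socket_box alone.

How it is judged:
By the outcome, as a careful person would: the job done as asked, in the order asked, and still so for the second after the job is handed in, with the robot touching nothing.
It also fails if it takes over 32 s, if anything falls off the work surface, if the arm or the gripper's body presses on something with over 40 N, if the wrist force passes 120 N, or if a joint passes its speed limit or range.

## Robot

A 6-joint arm with a two-finger parallel gripper is mounted at the origin on the work surface. World frame = base frame: x ahead of the robot, y to its left, z up, the work surface at z = 0. Lengths are in mm, angles in degrees, forces in N, time in s.
With the tool pointing down it reaches from about 350 to 850 mm from the base axis. Payload 8.1 kg.
Tool frame: the origin (TCP) lies at the very end of the fingers, on their centre line; the grasp point (between the pads) lies 19 mm behind it (r.grip_depth is the distance from the TCP to the grasp point, in mm); y points along the fingers, z is the direction in which the jaws open and shut, and the axes are right-handed (so a half turn about y gives the same grasp; the last joint's range is limited). The gripper opens to 85 mm and grips with 20 to 120 N. Pads are 22 mm wide; open, the fingers measure 114 mm over their backs; the gripper's body (76 mm by 85 mm) begins 54 mm behind the grasp point. The pads swing forward as they close: fully open they stand 13 mm farther back than shut.
Start: joints at [-80.867, 7.471, 85.268, -0, 87.261, -4.893], TCP at [145.438, -582.111, 231.292] pointing down, gripper open.
Joint ranges: [-169.43, 169.43], [-51.17, 129.36], [1.28, 143.12], [-76.62, 256.62], [0, 156.53], [-152.29, 152.29]. Speed limits (degrees/s): [136.94, 136.94, 159.86, 180, 180, 180].

## Interface

Orientations are given as [roll, pitch, yaw] about the fixed x, y, z axes, in that order (R = Rz(yaw) Ry(pitch) Rx(roll)).
In Python, from bench import readout, eyes, r gives the robot as it stands. The module is installed in compiled form; this text tells all that it offers.
- The arm moves only by the tool move_arm, never from a script. Its argument "motion" is text: rows parted by semicolons, each of 6 numbers parted by spaces: the shift along the world's x, y, z in cm, then the turn, a rotation vector about the world's x, y, z in degrees. A call has 1 to 10 rows; each row is the pose to reach, as a shift and turn from the pose commanded when the call began; what a row does not reach only later rows make up. A row lasts 1/12 s, in which the tool goes at most 41.7 mm and 7.16 degrees, less where a joint would pass 70% of its speed; a pose out of reach is approached as far as the arm can. A call with a gripper value outside its range is refused whole. "fingers" is the finger opening in cm, from 0 to 8.54, set as the call begins (left out, the last holds). The fingers move at their own pace and stop on an object; "squeeze" is the grip in N (left out, the last holds). Time passes only in rows, so rows that repeat a pose let the fingers close. It gives the time, the measured TCP pose, the force and the opening at its end, in the units of the state.
- readout.sense(): the state, without advancing time (a new reading comes with each control period).
- eyes.snapshot(name): name is "scene" or "top" or "wrist"; returns a dict with "image" (384x512x3 uint8, blue, green, red), "fx", "fy", "cx", "cy" (pixels), "world_to_cam" (4x4, takes a point from world to camera coordinates). Camera axes: x right, y down, z forward; pixel columns grow to the right and rows downward; lengths in mm; the calibration is good to about 2 mm. A picture is of the moment at which its call begins. There is no depth.
- r.hand_in(): hands the job in, once; it reports no verdict.
The state is a dict: "time": time; "joint_pos": joint angles; "qd": joint speeds; "joint_efforts": joint torques, N m; "tool_pos": TCP position; "tcp_rot": TCP orientation; "ft_force": force on the tool from outside, world axes, zero at the start; "wrist_torque": the same for the moment, N m; "finger_gap": finger opening in mm.
Only numpy, scipy, OpenCV 4.12 (cv2) and the standard library are available. Lean on these libraries where they do the work, as an engineer would, in place of code of your own. Each camera call takes 0.05 s, during which the arm holds its last target. There are 200 camera calls.

## Working session

There is one attempt and no reset: what is moved stays moved. The work goes in short steps, Python scripts to look and compute and a tool call to move; the robot and the scene stay as the last step left them, time stands still between calls to the robot, and variables do not carry over. Pictures are saved under pics/ and viewed, about 8 in all and at most 12, crops included, and the job is handed in when it is done.

Besides the shell and the picture viewer there is one more tool, called after "Call:" as a command line: name --argument value ..., lists and objects as JSON in quotes. move_arm: Moves the arm, as the interface text tells. Its arguments: {"type":"object","properties":{"motion":{"type":"string"},"fingers":{"type":"number"},"squeeze":{"type":"number"}},"required":["motion"]}

```bash
mkdir -p pics
cat > h.py <<'E'
import numpy as np, cv2, json
from bench import readout, eyes, r
def snap(n,f):
    s=eyes.snapshot(n); cv2.imwrite(f'pics/{f}.png',s['image'])
    np.savez(f'pics/{f}.npz',K=np.array([s['fx'],s['fy'],s['cx'],s['cy']]),T=np.array(s['world_to_cam'])); return s
def load(f): d=np.load(f'pics/{f}.npz'); return d['K'],d['T']
def ray(f,u,v,z):
    (fx,fy,cx,cy),T=load(f); R,t=T[:3,:3],T[:3,3]
    c=-R.T@t; d=R.T@np.array([(u-cx)/fx,(v-cy)/fy,1]); return c+d*(z-c[2])/d[2]
def proj(f,p):
    (fx,fy,cx,cy),T=load(f); q=T[:3,:3]@np.array(p)+T[:3,3]; return np.array([fx*q[0]/q[2]+cx,fy*q[1]/q[2]+cy])
E
python3 - <<'E'
from h import *
a=snap('scene','s0');b=snap('top','t0')
print(readout.sense())
im=np.vstack([a['image'],b['image']]);
cv2.imwrite('pics/s0b.png',cv2.resize(a['image'],(800,600)));cv2.imwrite('pics/t0b.png',cv2.resize(b['image'],(800,600)))
E
```

```text
{'time': 0.1, 'joint_pos': array([-8.08674987e+01,  7.51212877e+00,  8.53245548e+01,  1.64755673e-03,
        8.72615316e+01, -4.89490464e+00]), 'qd': array([ 0.04479137, -0.089595  , -0.17538715,  0.03500116,  0.00919414,
       -0.05996566]), 'joint_efforts': array([ 2.99209823e-04, -5.70948350e+01, -5.01945806e+01, -3.13672563e-04,
        8.06372787e-03,  5.14836429e-06]), 'tool_pos': array([ 145.36411498, -581.60322434,  230.32076064]), 'tcp_rot': array([-9.00977166e+01,  1.00200753e-02, -1.65972683e+02]), 'ft_force': array([ 0.18697662, -0.15391531,  0.1209556 ]), 'wrist_torque': array([ 0.02506786,  0.02097387, -0.04123259]), 'finger_gap': 85.42135379437367}
```

View pics/s0b.png

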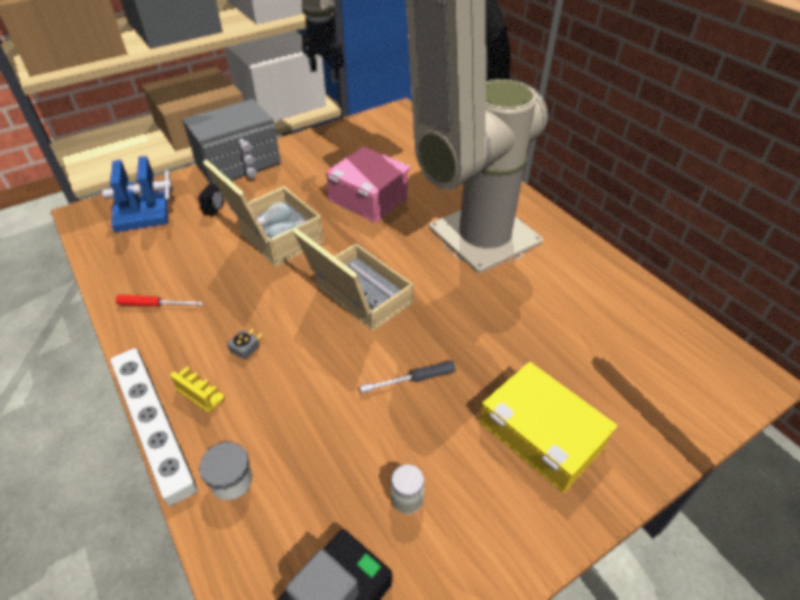

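View pics/t0b.png

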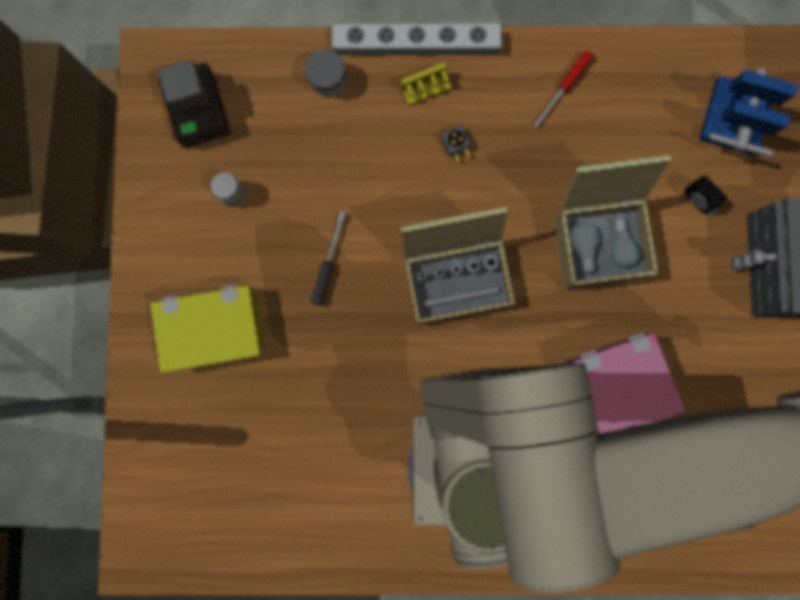

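The bulb box is at about (610,243) in the 800×600 top view, with two pear bulbs in grey foam. The socket box is at (460,280), with a row of sockets and a bar. The pink and yellow shut boxes are look-alikes. I'll confirm the bulb box in one enlarged crop and measure it there.

Run:
```python
from h import *
im=cv2.imread('pics/t0.png')[90:200,340:480]
cv2.imwrite('pics/t0c.png',cv2.resize(im,None,fx=5.5,fy=5.5,interpolation=cv2.INTER_CUBIC))
for u,v in [(350,190),(480,190)]: print(ray('t0',u,v,0))
```

```text
[ 353.19255792 -173.33349679    0.        ]
[ 351.64537474 -598.61831752    0.        ]
```

View pics/t0c.png

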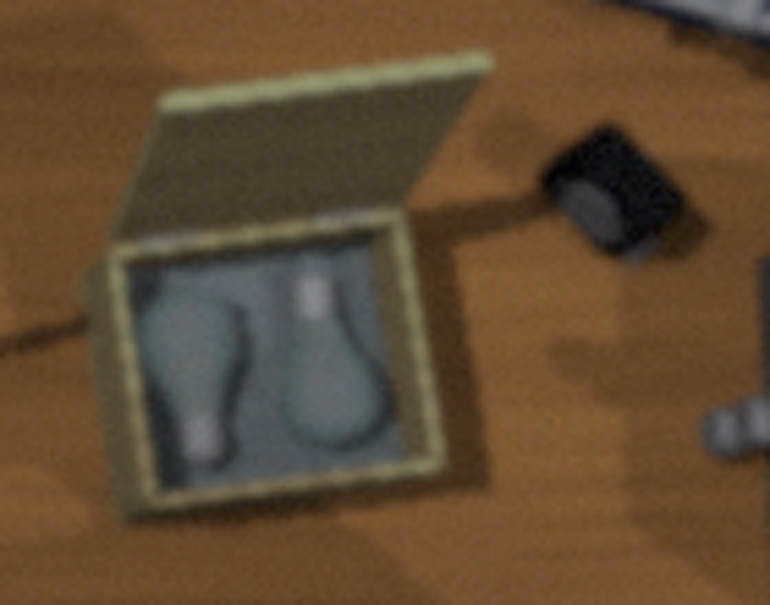

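The crop confirms two clear bulbs. Rim corners in the crop are at front (148,505) and (443,467), back (108,250) and (405,210). The lid's free edge runs from (160,100) to (490,60).

Run:
```python
from h import *
g=lambda u,v,z: ray('t0',340+u/5.5,90+v/5.5,z)
c=[g(148,505,85),g(443,467,85),g(405,210,85),g(108,250,85)]
e=[g(160,98,243),g(490,57,243)]
for p in c+e: print(p.round(0))
n=np.linalg.norm
print('w',n(c[0]-c[1]),n(c[2]-c[3]),'d',n(c[0]-c[3]),n(c[1]-c[2]),'edge',n(e[0]-e[1]))
C=sum(c)/4; d=e[0]-e[1]; yaw=np.arctan2(-d[0],d[1]); 
d2=c[0]-c[1]; d3=c[3]-c[2]
print('yaw',np.degrees([yaw,np.arctan2(-d2[0],d2[1]),np.arctan2(-d3[0],d3[1])]))
print('C',C,'edge mid',sum(e)/2)
y=yaw
for nm,l in [('edge',[75+47,0,243]),('hinge',[75,0,85.5])]:
    print(nm,C[0]+l[0]*np.cos(y),C[1]+l[0]*np.sin(y))
print(r.grip_depth)
```

```text
[ 371. -209.   85.]
[ 391. -376.   85.]
[ 539. -360.   85.]
[ 517. -191.   85.]
[ 561. -184.  243.]
[ 582. -352.  243.]
w 167.99283084635064 171.01408382720774 d 147.2878543853998 148.4338586484502 edge 169.49486261239846
yaw [6.96408301 7.1587293  7.53600449]
C [ 454.39695663 -284.11305094   85.        ] edge mid [ 571.31572726 -268.14418908  243.        ]
edge 575.4968836712302 -269.3209020199729
hinge 528.8436330882204 -275.01951676733864
18.700000000000003
```

Call:
move_arm --motion "0 0 2.5 0 0 -2; 0 0 5 0 0 -4; 0 0 8 0 0 -5.5; 0 0 11 0 0 -6.8; 3.3 1.2 11 0 0 -6.8; 6.6 2.4 11 0 0 -6.8; 10 3.6 11 0 0 -6.8; 13.3 4.8 11 0 0 -6.8; 16.6 6 11 0 0 -6.8; 20 7.2 11 0 0 -6.8" --fingers 0 --squeeze 40

```text
time: 0.93
tool_pos: [346.7, -509.2, 340.8]
tcp_rot: [-90.0, -0.0, -172.8]
ft_force: [0.2, -0.7, 0.5]
finger_gap: 0.3
```

Call:
move_arm --motion "3.3 1.2 0 0 0 0; 6.6 2.4 0 0 0 0; 10 3.6 0 0 0 0; 13.3 4.8 0 0 0 0; 16.6 6 0 0 0 0; 20 7.2 0 0 0 0; 23.3 8.4 0 0 0 0; 26.6 9.6 0 0 0 0; 28.5 11 0 0 0 0; 28.5 11 0 0 0 0"

```text
time: 1.77
tool_pos: [634.2, -395.9, 338.9]
tcp_rot: [-90.2, -0.0, -172.5]
ft_force: [-0.3, -0.7, -0.7]
finger_gap: -0.6
```

Call:
move_arm --motion "0 3 0 0 0 0; 0 6 0 0 0 0; 0 9 0 0 0 0; 0 12 0 0 0 0; 0 13.8 -2 0 0 0; 0 13.8 -4.5 0 0 0; 0 13.8 -7 0 0 0; 0 13.8 -9.5 0 0 0; 0 13.8 -11.9 0 0 0; 0 13.8 -11.9 0 0 0"

```text
time: 2.6
tool_pos: [627.1, -260.9, 214.9]
tcp_rot: [-90.3, -0.5, -172.8]
ft_force: [-1.3, 0.8, -0.9]
finger_gap: -0.1
```

Run:
```python
from h import *
a=snap('scene','s1'); s=readout.sense(); print(s['tool_pos'],s['ft_force'],s['time'])
print(proj('s1',s['tool_pos']))
cv2.imwrite('pics/s1c.png',cv2.resize(a['image'][60:230,90:290],(800,680))[:600])
```

```text
[ 627.99428575 -261.36579385  218.13373331] [-0.72268424 -0.01223081 -0.31437022] 2.65
[128.76471838 124.44876412]
```

View pics/s1c.png

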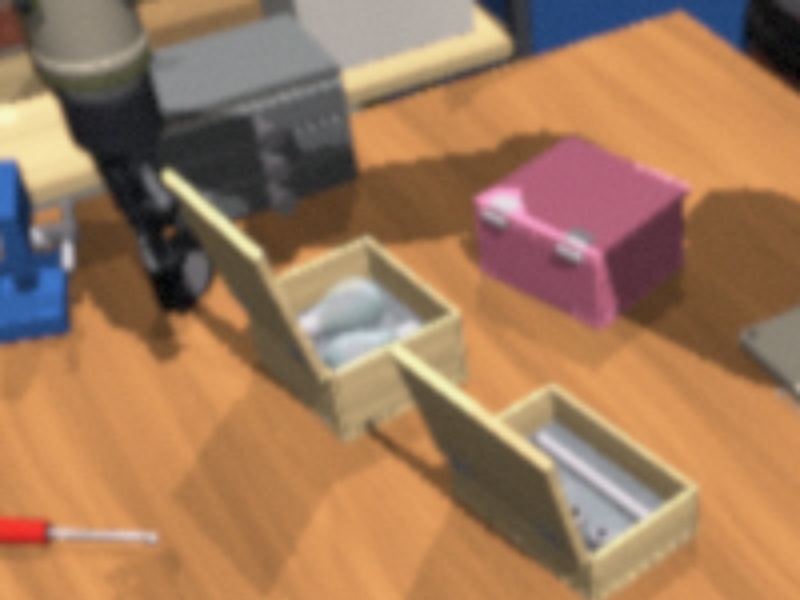

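The fingertips are behind the lid at crop (175,300), and nothing is touching. I'll push along the box's −x direction.

Call:
move_arm --motion "-1 -0.13 0 0 0 0; -2 -0.25 0 0 0 0; -3 -0.38 0 0 0 0; -3.6 -0.45 0 0 0 0; -4.1 -0.52 0 0 0 0; -4.6 -0.58 0 0 0 0; -5.1 -0.64 0 0 0 0; -5.6 -0.7 0 0 0 0; -6.1 -0.77 0 0 0 0; -6.6 -0.83 0 0 0 0"

```text
time: 3.48
tool_pos: [564.0, -270.4, 222.2]
tcp_rot: [-90.0, -0.0, -172.8]
ft_force: [-0.0, 0.0, 0.5]
finger_gap: -0.1
```

Run:
```python
from h import *
a=snap('scene','s2'); s=readout.sense(); print(s['tool_pos'],s['ft_force'],s['time'])
cv2.imwrite('pics/s2c.png',cv2.resize(a['image'][60:200,90:290],(800,560)))
```

```text
[ 563.30328012 -270.62795859  222.22769088] [ 1.04764293 -0.52791501 -0.02473395] 3.5333
```

View pics/s2c.png

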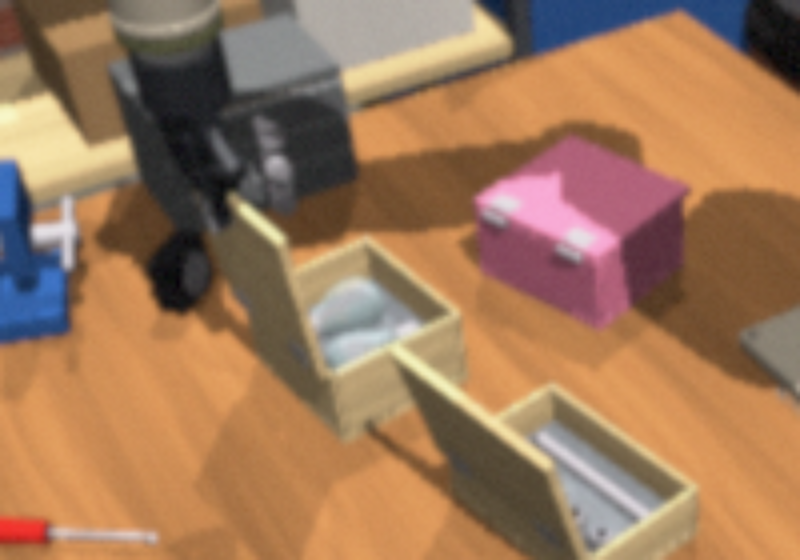

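Call:
move_arm --motion "-0.6 -0.08 0 0 0 0; -1.2 -0.15 0 0 0 0; -1.8 -0.23 0 0 0 0; -2.4 -0.3 0 0 0 0; -3 -0.38 0 0 0 0; -3.5 -0.44 0 0 0 0; -4 -0.5 0 0 0 0; -4.3 -0.54 0 0 0 0; -3.3 -0.41 0 0 0 0; -1.8 -0.23 0 0 0 0"

```text
time: 4.37
tool_pos: [546.4, -273.1, 222.7]
tcp_rot: [-90.0, 0.0, -172.9]
ft_force: [0.7, -0.6, -0.2]
finger_gap: 0.0
```

Run:
```python
from h import *
a=snap('scene','s3'); s=readout.sense(); print(s['tool_pos'],s['ft_force'],s['time'])
cv2.imwrite('pics/s3c.png',cv2.resize(a['image'][60:200,90:290],(800,560)))
```

```text
[ 549.04261555 -272.1620389   222.50755016] [-1.4670198   1.67457323  0.67045488] 4.4167
```

View pics/s3c.png

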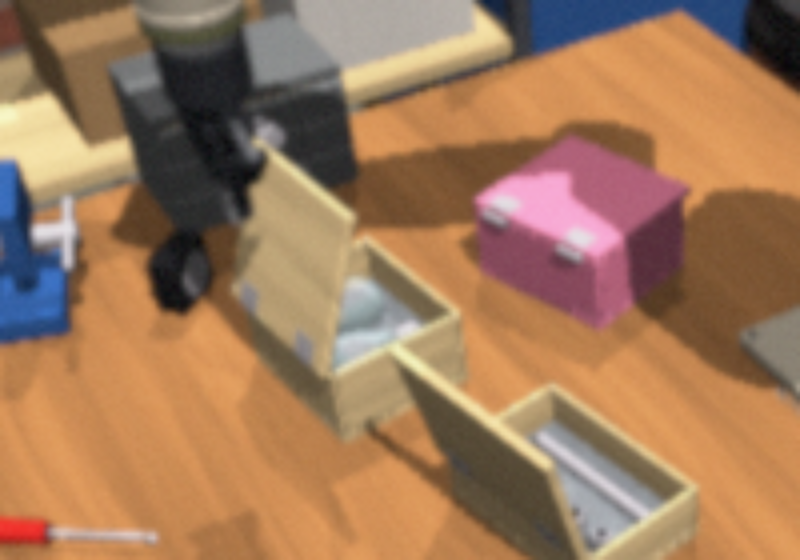

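The lid is now past upright, leaning forward clear of the fingers. I'll back away and let it fall.

Call:
move_arm --motion "1.5 0.2 0 0 0 0; 3 0.4 0 0 0 0; 5 0.6 0 0 0 0; 7 0.9 0 0 0 0; 8 1 1 0 0 0; 8 1 3 0 0 0; 8 1 5 0 0 0; 8 1 7 0 0 0; 8 1 7 0 0 0; 8 1 7 0 0 0"

```text
time: 5.25
tool_pos: [627.7, -262.8, 294.0]
tcp_rot: [-89.9, 0.2, -172.7]
ft_force: [-0.5, -0.7, -0.9]
finger_gap: 0.2
```

Call:
move_arm --motion "0 0 0 0 0 0; 0 0 0 0 0 0; 0 0 0 0 0 0; 0 0 0 0 0 0; 0 0 0 0 0 0; 0 0 0 0 0 0; 0 0 0 0 0 0; 0 0 0 0 0 0; 0 0 0 0 0 0; 0 0 0 0 0 0"

```text
time: 6.08
tool_pos: [626.5, -262.7, 292.4]
tcp_rot: [-90.0, 0.0, -172.8]
ft_force: [0.5, -0.0, -0.1]
finger_gap: 0.3
```

Run:
```python
from h import *
a=snap('scene','s4'); s=readout.sense(); print(s['tool_pos'],s['ft_force'],s['time'])
cv2.imwrite('pics/s4c.png',cv2.resize(a['image'][60:200,90:290],(800,560)))
```

```text
[ 626.451483   -262.72743237  292.37806952] [-0.25526164  0.52512075 -1.05210178] 6.1333
```

View pics/s4c.png

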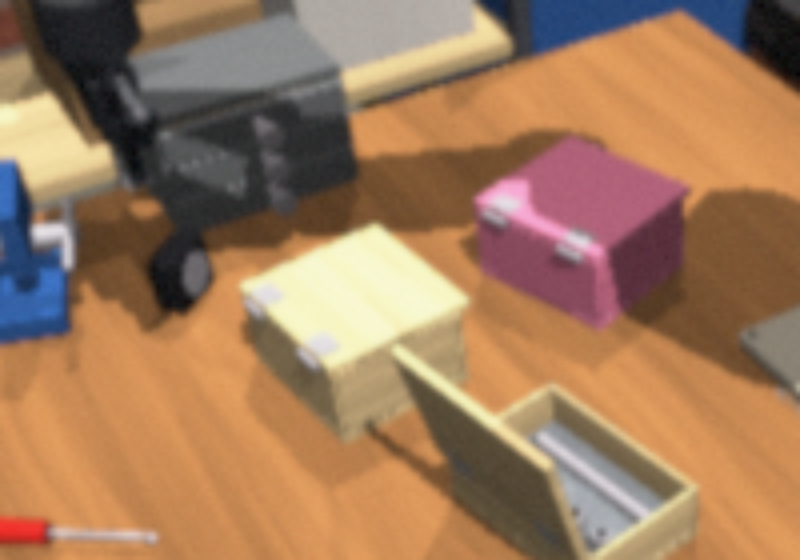

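The bulb box is shut, with its lid flat at crop (355,290). The socket lid is unchanged and the arm is clear.

```bash
python3 -c "
from bench import r; r.hand_in()"
```

```text
the job is handed in; nothing more can be done
```

The bulb box is shut and the job is handed in. I pushed its lid from behind with closed fingertips, about 25 mm below the free edge, until it was just past upright. I then backed away at once and let it fall shut on its own.

The last picture shows the bulb box's lid flat on the box and the socket box still open with its lid where it started. The gripper stands clear, about 290 mm above the bench. In the readings I took between moves, the wrist force stayed under about 3 N. The clock read about 6 s, well inside the 32 s limit. None of my checks failed or disagreed.

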